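# Pull the magnet rod from the oil tank

### The arm

A 7-joint arm with a two-finger parallel gripper is mounted at the origin on the work surface. World frame = base frame: x ahead of the robot, y to its left, z up, the work surface at z = 0. Lengths are in m, angles in rad, forces in N, time in s.
With the tool pointing down it reaches from about 0.425 to 0.875 m from the base axis. Payload 4.7 kg.
Tool frame: the origin (TCP) lies at the very end of the fingers, on their centre line; the grasp point (between the pads) lies 19 mm behind it; z points along the fingers, y is the line along which they close (so a half turn about z gives the same grasp; the last joint's range is limited). The gripper opens to 87 mm and grips with 3 to 60 N. Pads are 19 mm wide; open, the fingers measure 117 mm over their backs; the gripper's body (75 mm by 190 mm) begins 51 mm behind the grasp point.
Start: joints at [1.195, 0.321, -0.07, 1.45, 0.023, 1.371, -0.057], TCP at [0.247, -0.601, 0.223] pointing down, gripper open.
Joint ranges: [-2.86, 2.86], [-0.3, 2.09], [-1.38, 1.24], [0.06, 2.45], [-1.56, 4.7], [0.09, 2.05], [-2.69, 2.69]. Speed limits (rad/s): [2.57, 2.57, 3.14, 3.14, 3.14, 3.14, 3.14].

### API

Orientations are given as a rotation vector (axis times angle).
In Python, from bench import ctrl, vision gives the robot as it stands.
- The arm moves only by the tool jog_arm, never from a script. Its argument "increments" is a list of rows, each an object of numbers: "tx", "ty", "tz": the shift along the tool's x, y, z in mm; "wx", "wy", "wz": the turn, a rotation vector about the tool's x, y, z in rad; "gripper": the opening, from 0 (shut) to 1 (fully open). In form: [{"tx": .., "ty": .., "tz": .., "wx": .., "wy": .., "wz": .., "gripper": ..}, ...]. A call has exactly 5 rows; each row is the pose to reach, as a shift and turn from the pose commanded when the call began, along the tool's axes at that moment; what a row does not reach only later rows make up. A row lasts 1/12 s, in which the tool goes at most 41.7 mm and 7.16 degrees, less where a joint would pass 70% of its speed; a pose out of reach is approached as far as the arm can. A call with a gripper value outside its range is refused whole. The fingers move at their own pace and stop on an object; "grip_force" is the grip in N (left out, the last holds). Time passes only in rows, so rows that repeat a pose let the fingers close, or fill a call up. It gives the time, the measured TCP pose, the force, the opening and the grip force at its end, in the units of the state.
- ctrl.get_state(): the state, without advancing time (a new reading comes with each control period).
- vision.get_image(name): name is "scene" or "top" or "wrist"; returns a dict with "color" (420x560x3 uint8, blue, green, red), "fx", "fy", "cx", "cy" (pixels), "extrinsics" (4x4, takes a point from world to camera coordinates). Camera axes: x right, y down, z forward; pixel columns grow to the right and rows downward; lengths in m; the calibration is good to about 2 mm. The wrist camera is an equidistant fisheye: a pixel r from the principal point sees the ray r / f radians off the axis. A picture is of the moment at which its call begins. There is no depth.
- ctrl.close_job(): hands the job in; it is judged then, once.
Trained networks look in the newest picture that a camera, given by its name, has taken for a name from the list of things; names that differ only in an ending like _2 or _b are one class to them, and where a whole thing is asked for, a point or a joint stands for the part that bears it (a point fixed in the world has none). Each returns a list of dicts, best first, with "conf" (0 to 1); they miss things now and then, are a little off and sometimes report something else, mostly with a low value. They report only what shows in the picture. A call takes as long as a camera call.
- vision.spot_in(camera, thing): "bbox" ([left, top, right, bottom] in pixels, round what is visible of it).
The state is a dict: "time": time; "joint_positions": joint angles; "qd": joint speeds; "joint_torque": joint torques, N m; "position": TCP position; "tool_rot": TCP orientation; "ft_force": force on the tool from outside, world axes, zero at the start; "torque": the same for the moment, N m; "grip_width": opening from 0.0 (shut) to 1.0 (fully open); "grip_force": force on a finger pad.
Only numpy, scipy, OpenCV 4.12 (cv2) and the standard library are available. Lean on these libraries where they do the work, as an engineer would, in place of code of your own. Each camera call takes 0.05 s, during which the arm holds its last target. There are 200 camera calls.

### The job

The drained oil tank is open for cleaning: first close off its pump side by sliding the white partition plate out of its rack and fully down into the guide slot across the tank, and let go of it. Then take the long magnet rod by its red handle, tilt it and bring it out diagonally through the hatch, and finish still holding it in the gripper, at rest with its middle over the hatch and the whole rod well clear above the tank's rim, touching nothing but the gripper. Leave the plate fully home and do not disturb the other things on the bench.

Things in the scene. Friction and masses are not known exactly. Their poses are not given: they have to be found in the camera images.
- tank: Steel oil tank, fixed, 180 (x) x 430 (y) x 130 high, walls 5, floor top 25 above the bench. Origin: centre of underside, z up. Top, along its y: grey cover (6 thick, flush with the rim) from +210 to +60; open hatch from +60 to -106; guide slot at -118; second cover from -138 to -210. Fittings above the rim: 42 high at y +135 to +195, 30 high at y -167 to -203.
- hatch (a point): Centre of the hatch opening at rim height (130 above the bench). Opening 166 along the tank's y, 170 along its x. Axes are the tank's. Nothing stands above the rim here.
- slot_mouth (a point): Centre of the guide slot at rim height; axes are the tank's. Black guide strips on both long walls reach 16 in from the wall; gap between strips 12 (along y), wall to wall 170 (along x), 105 deep. Over the top 8 the guides flare open to about 25.
- slot_floor (a point): Bottom of the slot on the tank floor, 105 below slot_mouth. Axes are the tank's.
- plate_grip (a point): Grip point in the blue tab (62 wide along x, 12 thick along y, 50 high) standing on the partition plate's top edge; 28 above that edge, 22 below the tab's top. Plate: white, upright, 162 wide (x) x 8 thick (y) x 104 high, alike from both sides, about 0.16 kg. z is up. It starts standing loose in the middle slot of the rack.
- plate_foot (a point): Middle of the partition plate's bottom edge, 132 below plate_grip; same axes.
- rack: Fixed grey draining rack, 190 (x) x 76 (y) x 52 high, origin at the centre of its underside; the plate stands on its floor 12 above the bench, in a slot 12 wide, 40 deep, along its x. It stands left or right of the tank.
- rod_grip (a point): Grip point on the magnet rod's axis, in its red square handle (20 x 20, 110 long), 77 from mid-rod. x runs along the rod from foot to handle, y level across it, z its upper side. Rod: straight, rigid, 280 long, about 0.25 kg. At the start it lies on the tank's middle line and slopes up at 17 degrees towards the tank's -y; this point is about 31 below the rim.
- rod_center (a point): Middle of the rod, on its axis; same axes as rod_grip. The tube from here to the foot is steel, 20 in diameter.
- rod_foot (a point): Centre of the rod's round foot (radius 10), 130 from mid-rod. At the start it rests on the tank floor, under the long cover, at about y = +188 of the tank.
- rod_head (a point): On the axis in the handle, 130 from mid-rod, 10 from the handle's end. At the start the handle lies in the notch of a steel rest bracket just below here (50 wide, at y = -58 of the tank, its ears up to about the middle of the handle); lift it out upwards.
- gauge: Bystander, to be left alone: round dial gauge on a small aluminium block, 40 x 84 x 108 high. Origin at or near its underside.
- needle_valve: Bystander, to be left alone: small aluminium valve block with a black round knob, 90 x 32 x 76 high. Origin at or near its underside.
- filter_element: Bystander, to be left alone: upright filter cartridge, 62 diameter, 91 high, pale with dark end caps. Origin at or near its underside.
- oil_sample: Bystander, to be left alone: amber jar with black cap, 52 diameter, 105 high. Origin at or near its underside.
- wrench: Bystander, to be left alone: wrench lying flat, about 170 long. Origin at or near its underside.
- gear_pump: Bystander, to be left alone: small green gear pump, 110 x 50 x 50 high. Origin at or near its underside.
- fittings_bin: Bystander, to be left alone: blue open bin with fittings, 170 x 75 x 45 high. Origin at or near its underside.

How it is judged:
By the outcome, as a careful person would: the job done as asked, in the order asked, and still so for the second after the job is handed in, while the arm keeps its last pose, push and grip.
It also fails if it takes over 62 s, if anything falls off the work surface, if the arm or the gripper's body presses on something with over 40 N, if the wrist force passes 120 N, or if a joint passes its speed limit or range.

## Working session

There is one attempt and no reset: what is moved stays moved. The work goes in short steps, Python scripts to look and compute and a tool call to move; the robot and the scene stay as the last step left them, time stands still between calls to the robot, and variables do not carry over. Pictures are saved under pics/ and viewed, at most 10 in all, crops included, and the job is handed in when it is done.

Besides the shell and the picture viewer there is one more tool, called after ">>>" as name(argument=value, ...), one argument or row to a line, values as JSON. jog_arm: Moves the arm, as the interface text tells. Its arguments: {"type":"object","properties":{"increments":{"type":"array"},"grip_force":{"type":"number"}},"required":["increments"]}

```bash
ls; mkdir -p pics; python3 - <<'E'
from bench import ctrl, vision
import cv2, numpy as np
s=ctrl.get_state(); print({k:np.round(v,3) for k,v in s.items()})
for n in ("scene","top"):
    d=vision.get_image(n); cv2.imwrite(f"pics/{n}0.png",d["color"]); print(n,d["fx"],d["fy"],d["cx"],d["cy"],np.round(d["extrinsics"],4).tolist())
for t in ("tank","rack","plate_grip","rod_grip"):
    for n in ("scene","top"): print(t,n,vision.spot_in(n,t)[:2])
E
```

```text
pics
{'time': np.float64(0.0), 'joint_positions': array([ 1.195,  0.322, -0.07 ,  1.452,  0.023,  1.371, -0.057]), 'qd': array([ 0.   , -0.   , -0.001,  0.001, -0.001,  0.001, -0.002]), 'joint_torque': array([-1.0000e-03, -4.9129e+01, -4.0400e-01, -3.1253e+01, -6.4000e-02,
        4.4000e-02,  0.0000e+00]), 'position': array([ 0.247, -0.601,  0.221]), 'tool_rot': array([-3.08e+00, -6.08e-01,  1.00e-03]), 'ft_force': array([ 0.387, -0.12 , -0.32 ]), 'torque': array([ 0.049, -0.021,  0.042]), 'grip_force': np.float64(0.0), 'grip_width': np.float64(0.999)}
scene 471.44325445056324 471.44325445056324 270.3786051808378 214.7361512959189 [[-0.4331, 0.9011, 0.0181, 0.2068], [0.4839, 0.2495, -0.8388, -0.1602], [-0.7604, -0.3546, -0.5441, 1.7225], [0.0, 0.0, 0.0, 1.0]]
top 465.9632149846324 465.9632149846324 281.6029528967054 206.05208135023224 [[0.0286, -0.9996, -0.0066, 0.0006], [-0.9942, -0.0278, -0.1036, 0.522], [0.1033, 0.0095, -0.9946, 1.3333], [0.0, 0.0, 0.0, 1.0]]
tank scene [{'bbox': [169.5, 193.4, 359.3, 318.9], 'conf': 0.71}, {'bbox': [373.6, 240.6, 417.1, 297.9], 'conf': 0.15}]
tank top [{'bbox': [188.7, 131.3, 351.1, 209.4], 'conf': 0.79}, {'bbox': [435.0, 182.7, 469.7, 214.8], 'conf': 0.54}]
rack scene [{'bbox': [136.4, 185.3, 195.3, 226.9], 'conf': 0.98}, {'bbox': [172.9, 194.4, 357.7, 316.0], 'conf': 0.25}]
rack top [{'bbox': [394.4, 189.5, 430.9, 256.2], 'conf': 0.94}, {'bbox': [438.2, 154.1, 466.4, 178.2], 'conf': 0.66}]
plate_grip scene [{'bbox': [139.7, 155.7, 181.4, 211.8], 'conf': 0.72}, {'bbox': [240.7, 228.0, 277.0, 254.1], 'conf': 0.64}]
plate_grip top [{'bbox': [410.1, 192.6, 432.2, 249.8], 'conf': 0.73}, {'bbox': [437.6, 180.9, 467.1, 217.6], 'conf': 0.57}]
rod_grip scene [{'bbox': [239.9, 229.1, 278.3, 254.2], 'conf': 0.67}]
rod_grip top [{'bbox': [248.8, 162.5, 300.1, 172.4], 'conf': 0.73}]
```

```bash
python3 - <<'E'
import cv2
a=cv2.imread("pics/scene0.png");b=cv2.imread("pics/top0.png")
cv2.imwrite("pics/s1.png",cv2.resize(a[130:340,120:400],None,fx=2.8,fy=2.8,interpolation=cv2.INTER_CUBIC))
cv2.imwrite("pics/t1.png",cv2.resize(b[110:290,170:490],None,fx=2.5,fy=2.5,interpolation=cv2.INTER_CUBIC))
E
```

```text
(no output)
```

View pics/s1.png

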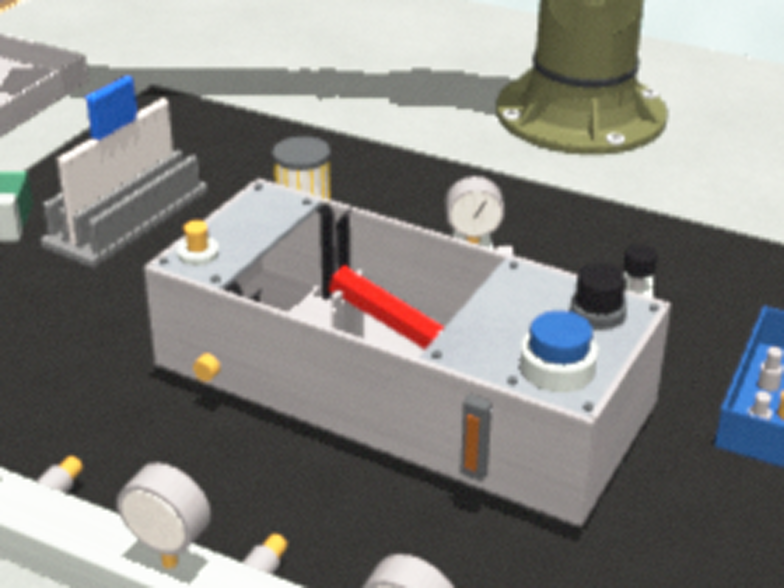

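View pics/t1.png

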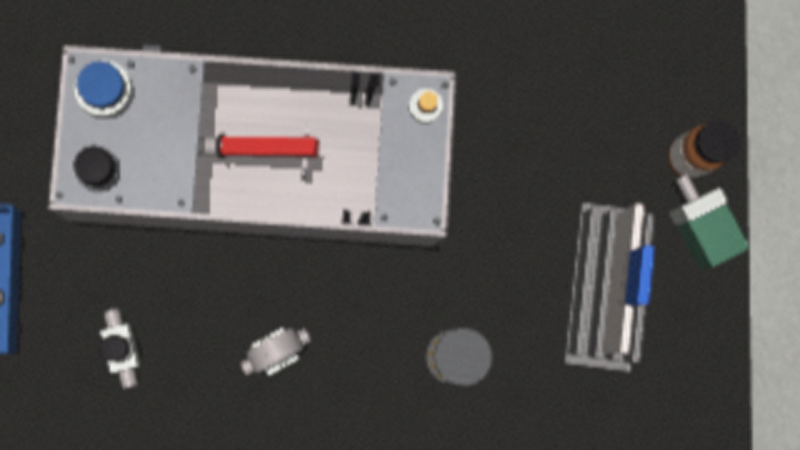

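The scene crop shows the tank with the rod's red handle at (385,305). The rack with the plate is at upper left, blue tab around (112,108). In the top crop the rim corners are near (65,47), (455,72), (445,236) and (52,209), the tab is at (643,275) and the handle runs from (220,146) to (318,147).

```bash
cat > h.py <<'E'
import numpy as np, cv2, json
from scipy.optimize import least_squares
from scipy.spatial.transform import Rotation as R
from bench import ctrl, vision
C={"scene":(471.443,270.379,214.736,np.array([[-0.4331,0.9011,0.0181,0.2068],[0.4839,0.2495,-0.8388,-0.1602],[-0.7604,-0.3546,-0.5441,1.7225]])),
"top":(465.963,281.603,206.052,np.array([[0.0286,-0.9996,-0.0066,0.0006],[-0.9942,-0.0278,-0.1036,0.522],[0.1033,0.0095,-0.9946,1.3333]]))}
def proj(n,P):
    f,cx,cy,E=C[n]; p=np.atleast_2d(P)@E[:,:3].T+E[:,3]
    return np.c_[f*p[:,0]/p[:,2]+cx,f*p[:,1]/p[:,2]+cy]
def T(q,P):  # q=x,y,z,yaw ; P local (m)
    c,s=np.cos(q[3]),np.sin(q[3]); P=np.atleast_2d(P)
    return np.c_[q[0]+c*P[:,0]-s*P[:,1],q[1]+s*P[:,0]+c*P[:,1],q[2]+P[:,2]]
def sc(p): return np.array(p)/2.8+[120,130]
def tc(p): return np.array(p)/2.5+[170,110]
E
python3 - <<'E'
from h import *
L=np.array([[90,215,130],[90,-215,130],[-90,-215,130],[-90,215,130]])/1e3
t=tc([[65,47],[455,72],[445,236],[52,209]]); s=sc([[582,410],[148,267],[259,181],[668,302]])
f=lambda q,st=t,ss=s:np.r_[(proj("top",T([q[0],q[1],0,q[2]],L))-t).ravel(),(proj("scene",T([q[0],q[1],0,q[2]],L))-s).ravel()]
r=least_squares(f,[.6,0,0]);print("tank",r.x,np.round(r.fun,1))
rr=least_squares(lambda q:f(q)[:8],[.6,0,0]);print("top only",rr.x); rr=least_squares(lambda q:f(q)[8:],[.6,0,0]);print("scene only",rr.x)
q=r.x
print("slot",T([q[0],q[1],0,q[2]],np.array([0,-.118,.13])),"hatch",T([q[0],q[1],0,q[2]],np.array([0,-.023,.13])))
for n in("top0","scene0"):
    im=cv2.imread(f"pics/{n}.png").astype(int); b,g,rd=im[...,0],im[...,1],im[...,2]
    for nm,m in(("blue",(b>120)&(rd<80)&(g<130)),("red",(rd>130)&(g<70)&(b<70))):
        k,l,st,ce=cv2.connectedComponentsWithStats(m.astype(np.uint8))
        for i in range(1,k):
            if st[i,4]>30:
                print(n,nm,st[i],ce[i].round(1),cv2.boxPoints(cv2.minAreaRect(np.argwhere(l==i)[:,::-1].astype(np.float32))).round(1).tolist())
# rack from top: top-surface corners z=.052
t2=tc([[584,205],[653,213],[629,370],[566,362]]);
K=np.array([[95,38,52],[95,-38,52],[-95,-38,52],[-95,38,52]])/1e3
r=least_squares(lambda q:(proj("top",T([q[0],q[1],0,q[2]],K))-t2).ravel(),[.5,-.4,0]);print("rack",r.x,np.round(r.fun,1))
# plate top-edge ends & tab-top ends from scene and plate ends from top
S=sc([[62,160],[170,103],[88,95],[135,80]])
P=np.array([[81,0,-28],[-81,0,-28],[31,0,22],[-31,0,22]])/1e3
r=least_squares(lambda q:(proj("scene",T(q,P))-S).ravel(),[.5,-.4,.144,0]);print("plate scene",r.x,np.round(r.fun,1))
E
```

```text
tank [ 0.61740144  0.04465173 -0.04310132] [-0.   0.5  0.4  1.2  0.7  0.9 -0.8  0.5  2.4  3.8 -2.1 -0.6 -1.2 -1.4
 -0.5 -0.1]
top only [ 0.61951533  0.0448874  -0.03972758]
scene only [ 0.61319056  0.04331057 -0.04874742]
slot [[ 0.61231706 -0.07323869  0.13      ]] hatch [[0.61641041 0.02167309 0.13      ]]
top0 blue [  5 107  10  31 183] [  8.5 122.5] [[3.700000047683716, 136.8000030517578], [5.800000190734863, 106.5999984741211], [14.100000381469727, 107.19999694824219], [12.0, 137.39999389648438]]
top0 blue [ 13 108  33  31 703] [ 28.6 119.6] [[13.0, 108.0], [45.0, 108.0], [45.0, 138.0], [13.0, 138.0]]
top0 blue [ 50 109  16  33 281] [ 58.  125.8] [[49.599998474121094, 140.8000030517578], [51.70000076293945, 108.19999694824219], [65.0, 109.0], [63.0, 141.60000610351562]]
top0 blue [ 64 110   7  32 129] [ 66.3 125.4] [[62.400001525878906, 140.6999969482422], [64.5999984741211, 109.69999694824219], [70.0999984741211, 110.0999984741211], [68.0, 141.10000610351562]]
top0 blue [ 20 131   7   9  39] [ 23.5 134.9] [[19.700000762939453, 131.10000610351562], [24.100000381469727, 129.30000
[... 1499 characters left out ...]
, [420.70001220703125, 246.1999969482422], [404.5, 297.5]]
scene0 blue [310 248  21  12 115] [319.8 254.7] [[309.0, 257.8999938964844], [310.0, 248.0], [330.0, 250.0], [329.0, 259.8999938964844]]
scene0 blue [ 496  313   64   88 2981] [531.  361.5] [[496.0, 313.0], [559.0, 313.0], [559.0, 400.0], [496.0, 400.0]]
scene0 red [238 225  39  29 373] [256.6 239.1] [[235.89999389648438, 231.6999969482422], [241.39999389648438, 223.3000030517578], [276.5, 246.3000030517578], [270.8999938964844, 254.6999969482422]]
rack [ 0.47618834 -0.36119732 -0.12809961] [ 0.7 -2.  -0.6 -1.1  0.7  2.  -0.8  1. ]
plate scene [ 0.47193434 -0.37114874  0.13848001 -0.17017005] [-0.6 -0.4  0.1 -0.2  0.9  1.3 -0.5 -0.7]
```

```bash
cat >> h.py <<'E'
def down(yaw,flip=1):  # tool down, tool y along body y axis (or opposite)
    y=flip*np.array([-np.sin(yaw),np.cos(yaw),0]); z=np.array([0,0,-1.]); return np.c_[np.cross(y,z),y,z]
def delta(pos,Rt,s=None):
    s=s or ctrl.get_state(); R0=R.from_rotvec(s["tool_rot"]).as_matrix(); p0=np.array(s["position"])
    t=1e3*R0.T@(np.array(pos)-p0); w=R.from_matrix(R0.T@Rt).as_rotvec()
    print("t mm",t.round(1),"w",w.round(3)); return t,w
def w2p(d,P):  # fisheye wrist
    E=np.array(d["extrinsics"]); p=np.atleast_2d(P)@E[:3,:3].T+E[:3,3]
    th=np.arctan2(np.hypot(p[:,0],p[:,1]),p[:,2]); ph=np.arctan2(p[:,1],p[:,0])
    return np.c_[d["cx"]+d["fx"]*th*np.cos(ph),d["cy"]+d["fy"]*th*np.sin(ph)]
def ray(d,uv):
    u=(np.array(uv)-[d["cx"],d["cy"]])/d["fx"]; th=np.hypot(*u); v=np.r_[u/th*np.sin(th),np.cos(th)]
    E=np.array(d["extrinsics"]); return -E[:3,:3].T@E[:3,3],E[:3,:3].T@v
def atz(d,uv,z):
    o,v=ray(d,uv); return o+v*(z-o[2])/v[2]
E
python3 - <<'E'
from h import *
for f in(1,-1): delta([.474,-.368,.25],down(-.15,f))
for c in [[.474,-.368,.144,-.15],[.474,-.364,.144,-.13]]:
    P=np.array([[31,6,22],[31,-6,22],[-31,6,22],[-31,-6,22],[31,6,-28],[-31,6,-28]])/1e3
    print(proj("top",T(c,P)).round(1).tolist(),proj("scene",T(c,P)).round(1).tolist())
E
```

```text
t mm [ 298.6 -129.5  -27.4] w [-0.     0.    -2.602]
t mm [ 298.6 -129.5  -27.4] w [0.   0.   0.54]
[[427.3, 210.8], [431.9, 211.6], [423.8, 234.2], [428.4, 235.0], [421.7, 212.5], [418.3, 235.0]] [[154.2, 164.7], [151.3, 163.6], [169.3, 157.1], [166.4, 156.1], [156.1, 179.7], [170.9, 171.9]]
[[425.5, 210.8], [430.1, 211.5], [422.5, 234.2], [427.1, 234.9], [420.0, 212.5], [417.1, 235.0]] [[155.5, 165.0], [152.5, 163.9], [170.3, 157.3], [167.3, 156.3], [157.4, 180.1], [171.9, 172.1]]
```

>>> jog_arm(
  increments=[
    {"tx": 40, "ty": -17, "tz": -6, "wz": 0.1, "gripper": 1},
    {"tx": 80, "ty": -34, "tz": -12, "wz": 0.2, "gripper": 1},
    {"tx": 120, "ty": -51, "tz": -18, "wz": 0.3, "gripper": 1},
    {"tx": 160, "ty": -68, "tz": -24, "wz": 0.4, "gripper": 1},
    {"tx": 200, "ty": -85, "tz": -27, "wz": 0.5, "gripper": 1},
  ],
)

```text
validation failed for argument at $.in...
```

```bash
python3 - <<'E'
from h import *
delta([.48,-.366,.25],down(-.14,-1))
E
```

```text
t mm [ 304.9 -129.1  -27.4] w [0.   0.   0.53]
```

>>> jog_arm(
  increments=[
    {"tx": 38, "ty": -16, "tz": -6, "wx": 0, "wy": 0, "wz": 0.1, "gripper": 1},
    {"tx": 76, "ty": -32, "tz": -12, "wx": 0, "wy": 0, "wz": 0.2, "gripper": 1},
    {"tx": 114, "ty": -48, "tz": -18, "wx": 0, "wy": 0, "wz": 0.3, "gripper": 1},
    {"tx": 152, "ty": -64, "tz": -24, "wx": 0, "wy": 0, "wz": 0.4, "gripper": 1},
    {"tx": 190, "ty": -80, "tz": -27, "wx": 0, "wy": 0, "wz": 0.5, "gripper": 1},
  ],
)

```text
time: 0.92
position: [0.3937, -0.4538, 0.2507]
tool_rot: [3.135, -0.181, 0.002]
ft_force: [1.3, -0.4, -0.2]
grip_width: 1.002
grip_force: 0.0
```

```bash
python3 - <<'E'
from h import *
delta([.48,-.366,.25],down(-.14,-1))
E
```

```text
t mm [ 75.6 -97.2   0.7] w [ 0.001 -0.001  0.025]
```

>>> jog_arm(
  increments=[
    {"tx": 25, "ty": -32, "tz": 0, "wx": 0, "wy": 0, "wz": 0.02, "gripper": 1},
    {"tx": 50, "ty": -64, "tz": 0, "wx": 0, "wy": 0, "wz": 0.025, "gripper": 1},
    {"tx": 75, "ty": -96, "tz": 0, "wx": 0, "wy": 0, "wz": 0.025, "gripper": 1},
    {"tx": 75, "ty": -96, "tz": 0, "wx": 0, "wy": 0, "wz": 0.025, "gripper": 1},
    {"tx": 75, "ty": -96, "tz": 0, "wx": 0, "wy": 0, "wz": 0.025, "gripper": 1},
  ],
)

```text
time: 1.33
position: [0.48, -0.3646, 0.2497]
tool_rot: [-3.134, 0.201, -0.001]
ft_force: [-0.7, -0.7, -0.3]
grip_width: 1.001
grip_force: 0.0
```

```bash
python3 - <<'E'
from h import *
delta([.48,-.366,.25],down(-.14,-1))
d=vision.get_image("wrist"); print(d["fx"],d["cx"],d["cy"],np.round(d["extrinsics"],3).tolist())
np.save("w1.npy",d,allow_pickle=True); im=d["color"]
cv2.imwrite("pics/w1.png",cv2.resize(im,None,fx=1.4,fy=1.4))
q=[.48,-.366,.144,-.14]
P=np.array([[31,6,22],[31,-6,22],[-31,-6,22],[-31,6,22],[81,0,-28],[-81,0,-28]])/1e3
print((w2p(d,T(q,P))*1.4).round(1).tolist())
E
```

```text
t mm [ 0.2  1.4 -0.3] w [-0.001 -0.001  0.012]
325.19226210127806 278.7301189981913 212.60233381491983 [[-0.129, -0.992, -0.0, -0.3], [-0.959, 0.125, 0.253, 0.469], [-0.251, 0.033, -0.968, 0.548], [0.0, 0.0, 0.0, 1.0]]
[[381.2, 250.5], [403.2, 250.7], [401.3, 357.0], [380.6, 356.8], [392.7, 162.2], [390.1, 394.8]]
```

View pics/w1.png

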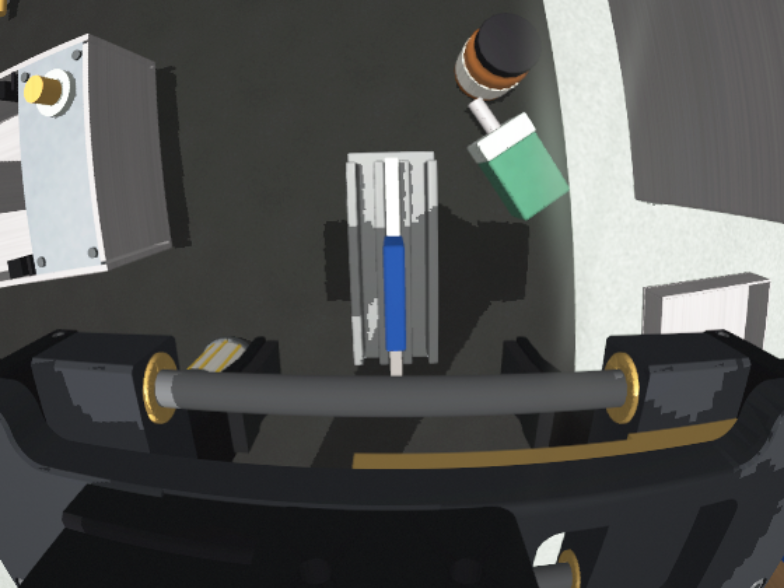

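The wrist picture (1.4x) shows the tab at x 383–406, y 238–351, with the plate's far end at (392,158), upright and parallel to the tool. The model sits about 5 mm short along x.

```bash
cat >> h.py <<'E'
def bluebox(im,box):
    x0,y0,x1,y1=box; c=im.astype(int)[y0:y1,x0:x1]; m=(c[...,0]>90)&(c[...,2]<70)&(c[...,0]-c[...,2]>60)
    p=np.argwhere(m)[:,::-1]+[x0,y0]; return p
E
python3 - <<'E'
from h import *
d=np.load("w1.npy",allow_pickle=True).item(); p=bluebox(d["color"],(255,150,310,262))
print(p.min(0),p.max(0),len(p),cv2.boxPoints(cv2.minAreaRect(p.astype(np.float32))).round(1).tolist())
m=np.zeros((420,560),np.uint8); m[p[:,1],p[:,0]]=1
P=np.array([[a,b,c] for a in(31,-31) for b in(6,-6) for c in(22,-28)])/1e3
def mask(q):
    h=cv2.convexHull((w2p(d,T(q,P))*16).astype(np.int32)); k=np.zeros((420,560),np.uint8); cv2.fillConvexPoly(k,h,1,shift=4); return k
best=sorted([( (mask([x,y,.144,a])!=m).sum(),x,y,a) for x in np.arange(.474,.494,.002) for y in np.arange(-.372,-.36,.001) for a in np.arange(-.18,-.08,.01)])[:6]
for b in best: print(np.round(b,3))
x,y,a=best[0][1:]; delta([x,y,.125],down(a,-1))
E
```

```text
[274 169] [289 250] 1200 [[272.8999938964844, 169.10000610351562], [287.79998779296875, 168.60000610351562], [290.20001220703125, 249.89999389648438], [275.20001220703125, 250.3000030517578]]
[ 1.41e+02  4.82e-01 -3.68e-01 -1.20e-01]
[ 1.56e+02  4.84e-01 -3.68e-01 -1.30e-01]
[ 1.70e+02  4.84e-01 -3.68e-01 -1.20e-01]
[ 1.78e+02  4.82e-01 -3.68e-01 -1.10e-01]
[ 1.78e+02  4.82e-01 -3.68e-01 -9.00e-02]
[ 1.80e+02  4.84e-01 -3.68e-01 -1.40e-01]
t mm [  4.1   0.2 124.6] w [ 0.001  0.    -0.013]
```

>>> jog_arm(
  increments=[
    {"tx": 4, "ty": 0.5, "tz": 30, "wx": 0, "wy": 0, "wz": -0.01, "gripper": 1},
    {"tx": 4, "ty": 0.5, "tz": 65, "wx": 0, "wy": 0, "wz": -0.01, "gripper": 1},
    {"tx": 4, "ty": 0.5, "tz": 100, "wx": 0, "wy": 0, "wz": -0.01, "gripper": 1},
    {"tx": 4, "ty": 0.5, "tz": 124, "wx": 0, "wy": 0, "wz": -0.01, "gripper": 1},
    {"tx": 4, "ty": 0.5, "tz": 124, "wx": 0, "wy": 0, "wz": -0.01, "gripper": 1},
  ],
)

```text
time: 1.8
position: [0.4761, -0.3686, 0.1193]
tool_rot: [-3.13, 0.202, 0.015]
ft_force: [-0.2, 1.0, -0.6]
grip_width: 1.003
grip_force: 0.0
```

>>> jog_arm(
  increments=[
    {"tx": 0, "ty": 0, "tz": 0, "wx": 0, "wy": 0, "wz": 0, "gripper": 0.5},
    {"tx": 0, "ty": 0, "tz": 0, "wx": 0, "wy": 0, "wz": 0, "gripper": 0},
    {"tx": 0, "ty": 0, "tz": 0, "wx": 0, "wy": 0, "wz": 0, "gripper": 0},
    {"tx": 0, "ty": 0, "tz": 0, "wx": 0, "wy": 0, "wz": 0, "gripper": 0},
    {"tx": 0, "ty": 0, "tz": 0, "wx": 0, "wy": 0, "wz": 0, "gripper": 0},
  ],
  grip_force=30,
)

```text
time: 2.22
position: [0.4821, -0.3697, 0.1274]
tool_rot: [3.134, -0.197, 0.004]
ft_force: [0.5, 1.1, -0.3]
grip_width: 0.708
grip_force: 0.0
```

>>> jog_arm(
  increments=[
    {"tx": 0, "ty": 0, "tz": 0, "wx": 0, "wy": 0, "wz": 0, "gripper": 0},
    {"tx": 0, "ty": 0, "tz": 0, "wx": 0, "wy": 0, "wz": 0, "gripper": 0},
    {"tx": 0, "ty": 0, "tz": 0, "wx": 0, "wy": 0, "wz": 0, "gripper": 0},
    {"tx": 0, "ty": 0, "tz": -5, "wx": 0, "wy": 0, "wz": 0, "gripper": 0},
    {"tx": 0, "ty": 0, "tz": -10, "wx": 0, "wy": 0, "wz": 0, "gripper": 0},
  ],
)

```text
time: 2.63
position: [0.4812, -0.3688, 0.1357]
tool_rot: [-3.135, 0.196, 0.001]
ft_force: [-0.0, -0.7, 0.1]
grip_width: 0.326
grip_force: 0.0
```

>>> jog_arm(
  increments=[
    {"tx": 1, "ty": 0, "tz": 10, "wx": 0, "wy": 0, "wz": 0, "gripper": 0.25},
    {"tx": 1, "ty": 0, "tz": 10, "wx": 0, "wy": 0, "wz": 0, "gripper": 0},
    {"tx": 1, "ty": 0, "tz": 10, "wx": 0, "wy": 0, "wz": 0, "gripper": 0},
    {"tx": 1, "ty": 0, "tz": 10, "wx": 0, "wy": 0, "wz": 0, "gripper": 0},
    {"tx": 1, "ty": 0, "tz": 10, "wx": 0, "wy": 0, "wz": 0, "gripper": 0},
  ],
)

```text
time: 3.05
position: [0.482, -0.3683, 0.1248]
tool_rot: [-3.134, 0.196, 0.002]
ft_force: [-0.2, 0.7, -2.4]
grip_width: 0.134
grip_force: 29.9
```

>>> jog_arm(
  increments=[
    {"tx": 0, "ty": 0, "tz": 0, "wx": 0, "wy": 0, "wz": 0, "gripper": 0},
    {"tx": 0, "ty": 0, "tz": 0, "wx": 0, "wy": 0, "wz": 0, "gripper": 0},
    {"tx": 0, "ty": 0, "tz": 0, "wx": 0, "wy": 0, "wz": 0, "gripper": 0},
    {"tx": 0, "ty": 0, "tz": 0, "wx": 0, "wy": 0, "wz": 0, "gripper": 0},
    {"tx": 0, "ty": 0, "tz": 0, "wx": 0, "wy": 0, "wz": 0, "gripper": 0},
  ],
)

```text
time: 3.47
position: [0.4821, -0.3686, 0.1252]
tool_rot: [-3.135, 0.196, 0.001]
ft_force: [-0.1, 2.5, -2.0]
grip_width: 0.138
grip_force: 29.9
```

>>> jog_arm(
  increments=[
    {"tx": 0, "ty": 0, "tz": -10, "wx": 0, "wy": 0, "wz": 0, "gripper": 0},
    {"tx": 0, "ty": 0, "tz": -25, "wx": 0, "wy": 0, "wz": 0, "gripper": 0},
    {"tx": 0, "ty": 0, "tz": -45, "wx": 0, "wy": 0, "wz": 0, "gripper": 0},
    {"tx": 0, "ty": 0, "tz": -70, "wx": 0, "wy": 0, "wz": 0, "gripper": 0},
    {"tx": 0, "ty": 0, "tz": -100, "wx": 0, "wy": 0, "wz": 0, "gripper": 0},
  ],
)

```text
time: 3.88
position: [0.4817, -0.3696, 0.2266]
tool_rot: [3.135, -0.198, -0.001]
ft_force: [0.6, -0.6, -0.9]
grip_width: 0.139
grip_force: 29.9
```

>>> jog_arm(
  increments=[
    {"tx": 0, "ty": 0, "tz": -30, "wx": 0, "wy": 0, "wz": 0, "gripper": 0},
    {"tx": 0, "ty": 0, "tz": -60, "wx": 0, "wy": 0, "wz": 0, "gripper": 0},
    {"tx": 0, "ty": 0, "tz": -85, "wx": 0, "wy": 0, "wz": 0, "gripper": 0},
    {"tx": 0, "ty": 0, "tz": -100, "wx": 0, "wy": 0, "wz": 0, "gripper": 0},
    {"tx": 0, "ty": 0, "tz": -100, "wx": 0, "wy": 0, "wz": 0, "gripper": 0},
  ],
)

```text
time: 4.3
position: [0.4838, -0.3708, 0.3317]
tool_rot: [3.129, -0.198, 0.013]
ft_force: [0.5, 0.1, -1.9]
grip_width: 0.136
grip_force: 29.9
```

```bash
python3 - <<'E'
from h import *
s=ctrl.get_state();print(s["position"],s["ft_force"],s["grip_width"])
delta([.612,-.073,.32],down(-.041,-1))
E
```

```text
[ 0.48380324 -0.37084997  0.33169794] [ 0.48498097  0.13937455 -1.87844341] 0.13565965282469078
t mm [  89.6 -311.7   10.6] w [ 0.006 -0.008 -0.085]
```

>>> jog_arm(
  increments=[
    {"tx": 10, "ty": -34, "tz": 0, "wx": 0, "wy": 0, "wz": -0.01, "gripper": 0},
    {"tx": 20, "ty": -70, "tz": 0, "wx": 0, "wy": 0, "wz": -0.03, "gripper": 0},
    {"tx": 31, "ty": -108, "tz": 0, "wx": 0, "wy": 0, "wz": -0.05, "gripper": 0},
    {"tx": 42, "ty": -146, "tz": 0, "wx": 0, "wy": 0, "wz": -0.06, "gripper": 0},
    {"tx": 53, "ty": -184, "tz": 0, "wx": 0, "wy": 0, "wz": -0.08, "gripper": 0},
  ],
)

```text
time: 4.72
position: [0.558, -0.192, 0.3249]
tool_rot: [3.14, -0.072, -0.0]
ft_force: [1.6, -0.3, -1.5]
grip_width: 0.137
grip_force: 29.9
```

>>> jog_arm(
  increments=[
    {"tx": 12, "ty": -36, "tz": 0, "wx": 0, "wy": 0, "wz": 0, "gripper": 0},
    {"tx": 23, "ty": -72, "tz": 0, "wx": 0, "wy": 0, "wz": 0, "gripper": 0},
    {"tx": 33, "ty": -100, "tz": 0, "wx": 0, "wy": 0, "wz": 0, "gripper": 0},
    {"tx": 40, "ty": -118, "tz": 0, "wx": 0, "wy": 0, "wz": 0, "gripper": 0},
    {"tx": 45, "ty": -126, "tz": 0, "wx": 0, "wy": 0, "wz": 0, "gripper": 0},
  ],
)

```text
time: 5.13
position: [0.6091, -0.0649, 0.3249]
tool_rot: [-3.139, 0.062, 0.0]
ft_force: [-0.2, 1.0, -1.5]
grip_width: 0.139
grip_force: 29.9
```

>>> jog_arm(
  increments=[
    {"tx": 0, "ty": 0, "tz": 0, "wx": 0, "wy": 0, "wz": 0, "gripper": 0},
    {"tx": 0, "ty": 0, "tz": 0, "wx": 0, "wy": 0, "wz": 0, "gripper": 0},
    {"tx": 0, "ty": 0, "tz": 0, "wx": 0, "wy": 0, "wz": 0, "gripper": 0},
    {"tx": 0, "ty": 0, "tz": 0, "wx": 0, "wy": 0, "wz": 0, "gripper": 0},
    {"tx": 0, "ty": 0, "tz": 0, "wx": 0, "wy": 0, "wz": 0, "gripper": 0},
  ],
)

```text
time: 5.55
position: [0.6082, -0.0713, 0.3255]
tool_rot: [3.14, -0.076, -0.0]
ft_force: [-1.0, 1.1, -2.3]
grip_width: 0.14
grip_force: 29.9
```

```bash
python3 - <<'E'
from h import *
s=ctrl.get_state();print(s["position"],s["ft_force"],s["grip_width"])
delta([.612,-.073,.32],down(-.041,-1))
d=vision.get_image("wrist"); np.save("w2.npy",d,allow_pickle=True)
e=vision.get_image("scene"); a=cv2.resize(e["color"][110:340,130:380],None,fx=2.2,fy=2.2,interpolation=cv2.INTER_CUBIC)
w=cv2.resize(d["color"][0:330,:],(800,471)); cv2.imwrite("pics/w2.png",w); cv2.imwrite("pics/s2.png",a)
q=[.6185,.0447,0,-.041]
for nm,P in (("rim corner",[[90,-215,130],[-90,-215,130]]),("cover2edge",[[85,-138,130],[-85,-138,130]]),("hatch edge",[[85,60,130],[-85,60,130]]),("slot",[[85,-118,130],[-85,-118,130]])):
    print(nm,(w2p(d,T(q,np.array(P)/1e3))*800/560).round().tolist())
E
```

```text
[ 0.60816892 -0.07130554  0.32554772] [-0.96121668  1.10694151 -2.2755824 ] 0.13960558732358658
t mm [3.9 1.5 5.5] w [ 0.001  0.    -0.007]
rim corner [[523.0, 153.0], [514.0, 371.0]]
cover2edge [[424.0, 156.0], [424.0, 367.0]]
hatch edge [[180.0, 169.0], [199.0, 365.0]]
slot [[398.0, 156.0], [400.0, 367.0]]
```

View pics/w2.png

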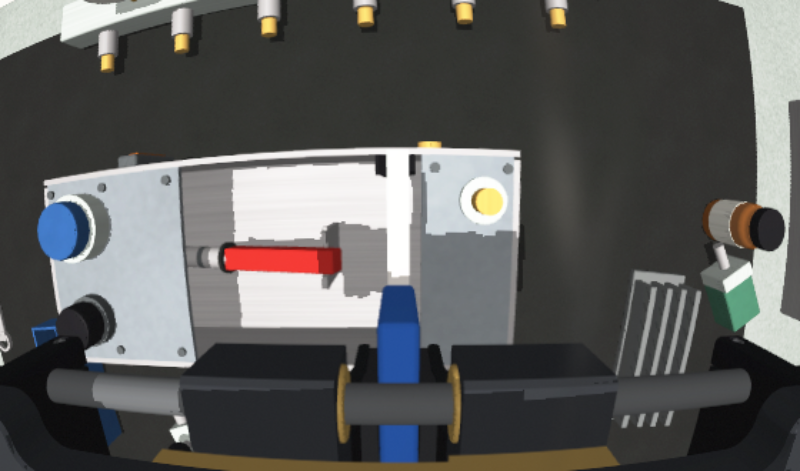

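The wrist picture shows the slot between the black guides centred near (398,162), with the plate's far end at (398,150) right over it. The rim corner at (521,151) and hatch edge at (182,167) match the tank model to about 1–2 mm.

```bash
python3 - <<'E'
from h import *
d=np.load("w2.npy",allow_pickle=True).item(); s=ctrl.get_state(); p=s["position"]
k=800/560
for dx in(-4,0,4):
    q=[p[0]+dx/1e3,p[1],p[2]+.019,-.048]
    print(dx,(w2p(d,T(q,np.array([[31,6,22],[31,-6,22],[31,6,-28],[31,-6,-28],[81,4,-28],[81,-4,-28],[81,4,-132],[81,-4,-132]])/1e3))*k).round(0).tolist())
w=cv2.resize(d["color"][90:240,240:320],None,fx=6,fy=4,interpolation=cv2.INTER_CUBIC)
a=cv2.imread("pics/s2.png"); a=cv2.resize(a,(int(a.shape[1]*.9),int(a.shape[0]*.9)));h=600; c=np.zeros((600,800,3),np.uint8); w=cv2.resize(w,(270,600)); c[:,:270]=w; a=a[:,:530]; c[:a.shape[0],270:270+a.shape[1]]=a
cv2.imwrite("pics/c2.png",c)
# scene prediction
q=[p[0],p[1],p[2]+.019,-.048]
print("scene",((proj("scene",T(q,np.array([[81,0,-132],[-81,0,-132],[81,0,-28],[-81,0,-28]])/1e3))-[130,110])*1.98+[270,0]).round().tolist())
E
```

```text
-4 [[372.0, 340.0], [415.0, 340.0], [379.0, 296.0], [410.0, 296.0], [383.0, 162.0], [405.0, 162.0], [389.0, 171.0], [402.0, 171.0]]
0 [[371.0, 326.0], [415.0, 326.0], [378.0, 286.0], [410.0, 286.0], [383.0, 151.0], [405.0, 151.0], [388.0, 164.0], [402.0, 164.0]]
4 [[370.0, 312.0], [414.0, 312.0], [377.0, 276.0], [410.0, 275.0], [382.0, 141.0], [404.0, 141.0], [388.0, 157.0], [402.0, 157.0]]
scene [[418.0, 188.0], [489.0, 131.0], [412.0, 109.0], [488.0, 58.0]]
```

View pics/c2.png

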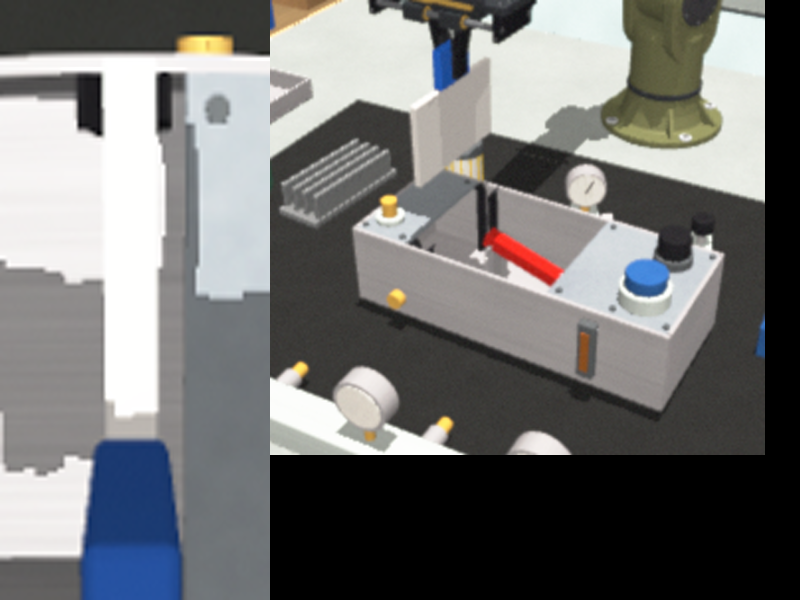

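>>> jog_arm(
  increments=[
    {"tx": 4, "ty": 2, "tz": 20, "wx": 0, "wy": 0, "wz": -0.007, "gripper": 0},
    {"tx": 6, "ty": 2, "tz": 45, "wx": 0, "wy": 0, "wz": -0.007, "gripper": 0},
    {"tx": 6, "ty": 2, "tz": 65, "wx": 0, "wy": 0, "wz": -0.007, "gripper": 0},
    {"tx": 6, "ty": 2, "tz": 76, "wx": 0, "wy": 0, "wz": -0.007, "gripper": 0},
    {"tx": 6, "ty": 2, "tz": 76, "wx": 0, "wy": 0, "wz": -0.007, "gripper": 0},
  ],
)

```text
time: 6.07
position: [0.6127, -0.0719, 0.2465]
tool_rot: [-3.141, 0.061, 0.008]
ft_force: [-0.8, -0.8, -3.0]
grip_width: 0.136
grip_force: 29.9
```

>>> jog_arm(
  increments=[
    {"tx": 0, "ty": 0, "tz": 0, "wx": 0, "wy": 0, "wz": 0, "gripper": 0},
    {"tx": 0, "ty": 0, "tz": 0, "wx": 0, "wy": 0, "wz": 0, "gripper": 0},
    {"tx": 0, "ty": 0, "tz": 0, "wx": 0, "wy": 0, "wz": 0, "gripper": 0},
    {"tx": 0, "ty": 0, "tz": 0, "wx": 0, "wy": 0, "wz": 0, "gripper": 0},
    {"tx": 0, "ty": 0, "tz": 0, "wx": 0, "wy": 0, "wz": 0, "gripper": 0},
  ],
)

```text
time: 6.48
position: [0.6149, -0.0715, 0.2506]
tool_rot: [3.141, -0.06, 0.003]
ft_force: [-1.1, -0.1, -1.7]
grip_width: 0.133
grip_force: 29.9
```

```bash
python3 - <<'E'
from h import *
s=ctrl.get_state();print(s["position"],s["ft_force"],s["grip_width"])
delta([.6145,-.0732,.138],down(-.041,-1))
d=vision.get_image("wrist"); np.save("w3.npy",d,allow_pickle=True)
cv2.imwrite("pics/w3.png",cv2.resize(d["color"][90:250,200:360],(600,600),interpolation=cv2.INTER_CUBIC))
q=[.6185,.0447,0,-.041]
z=lambda P:((w2p(d,P)-[200,90])*3.75).round().tolist()
print("slot",z(T(q,np.array([[85,-112,130],[85,-124,130],[69,-112,130],[69,-124,130]])/1e3)))
p=s["position"]; print("foot",z(T([p[0],p[1],p[2]+.019,-.041],np.array([[81,4,-132],[81,-4,-132]])/1e3)))
E
```

```text
[ 0.61490558 -0.07147348  0.2506183 ] [-1.06810137 -0.1497997  -1.71777871] 0.13302141171866774
t mm [ -0.5   1.7 112.6] w [ 0.    -0.002  0.003]
slot [[274.0, 83.0], [326.0, 83.0], [274.0, 152.0], [326.0, 152.0]]
foot [[274.0, 94.0], [310.0, 94.0]]
```

View pics/w3.png

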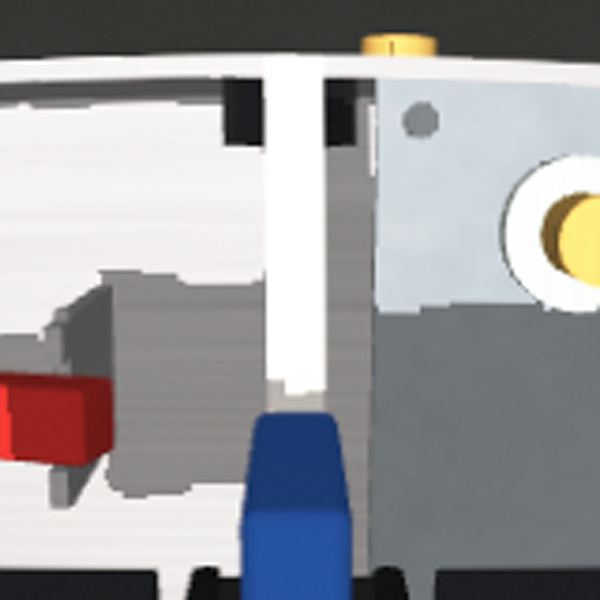

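The close-up shows the guides at x 223–357 with the slot centre at about 290. The plate foot is predicted at 292, so it is aligned and I can go straight down.

>>> jog_arm(
  increments=[
    {"tx": 0, "ty": 0, "tz": 6, "wx": 0, "wy": 0, "wz": 0, "gripper": 0},
    {"tx": 0, "ty": 0, "tz": 12, "wx": 0, "wy": 0, "wz": 0, "gripper": 0},
    {"tx": 0, "ty": 0, "tz": 18, "wx": 0, "wy": 0, "wz": 0, "gripper": 0},
    {"tx": 0, "ty": 0, "tz": 24, "wx": 0, "wy": 0, "wz": 0, "gripper": 0},
    {"tx": 0, "ty": 0, "tz": 30, "wx": 0, "wy": 0, "wz": 0, "gripper": 0},
  ],
)

```text
time: 6.95
position: [0.6141, -0.0712, 0.2185]
tool_rot: [-3.141, 0.06, 0.001]
ft_force: [0.5, 0.8, -1.7]
grip_width: 0.139
grip_force: 30.0
```

>>> jog_arm(
  increments=[
    {"tx": 0, "ty": 0, "tz": 8, "wx": 0, "wy": 0, "wz": 0, "gripper": 0},
    {"tx": 0, "ty": 0, "tz": 16, "wx": 0, "wy": 0, "wz": 0, "gripper": 0},
    {"tx": 0, "ty": 0, "tz": 24, "wx": 0, "wy": 0, "wz": 0, "gripper": 0},
    {"tx": 0, "ty": 0, "tz": 32, "wx": 0, "wy": 0, "wz": 0, "gripper": 0},
    {"tx": 0, "ty": 0, "tz": 40, "wx": 0, "wy": 0, "wz": 0, "gripper": 0},
  ],
)

```text
time: 7.37
position: [0.6144, -0.0713, 0.1786]
tool_rot: [-3.141, 0.06, 0.0]
ft_force: [0.4, 1.1, -0.9]
grip_width: 0.137
grip_force: 30.0
```

>>> jog_arm(
  increments=[
    {"tx": 0, "ty": 0, "tz": 7, "wx": 0, "wy": 0, "wz": 0, "gripper": 0},
    {"tx": 0, "ty": 0, "tz": 14, "wx": 0, "wy": 0, "wz": 0, "gripper": 0},
    {"tx": 0, "ty": 0, "tz": 21, "wx": 0, "wy": 0, "wz": 0, "gripper": 0},
    {"tx": 0, "ty": 0, "tz": 28, "wx": 0, "wy": 0, "wz": 0, "gripper": 0},
    {"tx": 0, "ty": 0, "tz": 32, "wx": 0, "wy": 0, "wz": 0, "gripper": 0},
  ],
)

```text
time: 7.78
position: [0.6141, -0.0713, 0.1464]
tool_rot: [-3.141, 0.06, 0.001]
ft_force: [-0.2, 1.8, -0.9]
grip_width: 0.138
grip_force: 30.0
```

>>> jog_arm(
  increments=[
    {"tx": 0, "ty": 0, "tz": 3, "wx": 0, "wy": 0, "wz": 0, "gripper": 0},
    {"tx": 0, "ty": 0, "tz": 6, "wx": 0, "wy": 0, "wz": 0, "gripper": 0},
    {"tx": 0, "ty": 0, "tz": 7, "wx": 0, "wy": 0, "wz": 0, "gripper": 0},
    {"tx": 0, "ty": 0, "tz": 8, "wx": 0, "wy": 0, "wz": 0, "gripper": 0},
    {"tx": 0, "ty": 0, "tz": 9, "wx": 0, "wy": 0, "wz": 0, "gripper": 0},
  ],
)

```text
time: 8.2
position: [0.6146, -0.0714, 0.1388]
tool_rot: [-3.141, 0.06, -0.001]
ft_force: [-0.5, 2.9, -0.7]
grip_width: 0.138
grip_force: 30.0
```

>>> jog_arm(
  increments=[
    {"tx": 0, "ty": 0, "tz": 1, "wx": 0, "wy": 0, "wz": 0, "gripper": 0},
    {"tx": 0, "ty": 0, "tz": 2, "wx": 0, "wy": 0, "wz": 0, "gripper": 0},
    {"tx": 0, "ty": 0, "tz": 2, "wx": 0, "wy": 0, "wz": 0, "gripper": 0},
    {"tx": 0, "ty": 0, "tz": 3, "wx": 0, "wy": 0, "wz": 0, "gripper": 0},
    {"tx": 0, "ty": 0, "tz": 3, "wx": 0, "wy": 0, "wz": 0, "gripper": 0},
  ],
)

```text
time: 8.62
position: [0.6148, -0.0714, 0.1377]
tool_rot: [3.141, -0.06, 0.002]
ft_force: [-2.9, 2.7, 9.5]
grip_width: 0.138
grip_force: 30.0
```

>>> jog_arm(
  increments=[
    {"tx": 0, "ty": 0, "tz": -1, "wx": 0, "wy": 0, "wz": 0, "gripper": 0.4},
    {"tx": 0, "ty": 0, "tz": -2, "wx": 0, "wy": 0, "wz": 0, "gripper": 0.4},
    {"tx": 0, "ty": 0, "tz": -2, "wx": 0, "wy": 0, "wz": 0, "gripper": 0.4},
    {"tx": 0, "ty": 0, "tz": -2, "wx": 0, "wy": 0, "wz": 0, "gripper": 0.4},
    {"tx": 0, "ty": 0, "tz": -2, "wx": 0, "wy": 0, "wz": 0, "gripper": 0.4},
  ],
)

```text
time: 9.03
position: [0.6143, -0.0721, 0.1372]
tool_rot: [3.14, -0.061, -0.0]
ft_force: [-0.2, 0.3, 0.2]
grip_width: 0.372
grip_force: 0.0
```

>>> jog_arm(
  increments=[
    {"tx": 0, "ty": 0, "tz": -8, "wx": 0, "wy": 0, "wz": 0, "gripper": 0.4},
    {"tx": 0, "ty": 0, "tz": -25, "wx": 0, "wy": 0, "wz": 0, "gripper": 0.4},
    {"tx": 0, "ty": 0, "tz": -55, "wx": 0, "wy": 0, "wz": 0, "gripper": 0.4},
    {"tx": 0, "ty": 0, "tz": -90, "wx": 0, "wy": 0, "wz": 0, "gripper": 0.4},
    {"tx": 0, "ty": 0, "tz": -125, "wx": 0, "wy": 0, "wz": 0, "gripper": 0.8},
  ],
)

```text
time: 9.45
position: [0.6139, -0.0716, 0.2639]
tool_rot: [3.141, -0.06, -0.002]
ft_force: [0.5, -0.1, 0.9]
grip_width: 0.426
grip_force: 0.0
```

```bash
python3 - <<'E'
from h import *
s=ctrl.get_state();print(s["position"],s["ft_force"],s["grip_width"],s["joint_positions"])
q=[.6195,.0452,0,-.041]
# rod: foot at tank y=.188; u along tank -y,17deg
th=np.radians(17); foot=np.array([0,.188,.035]); u=np.array([0,-np.cos(th),np.sin(th)])
g=foot+207e-3*u; print("grip tank",g)
G=T(q,g)[0]; print("grip world",G)
# tool y along tank x: 
for f in(1,-1):
    y=f*np.array([np.cos(q[3]),np.sin(q[3]),0]); z=np.array([0,0,-1.]); Rt=np.c_[np.cross(y,z),y,z]; delta([G[0],G[1],.26],Rt)
# measured handle: fit from top & scene red boxes
P=np.array([[0,0,0]])
h0=[foot+(160e-3)*u,foot+270e-3*u]; print("top",proj("top",T(q,np.array(h0))).round(1).tolist(),"obs ends 258..296 y168.5 ; scene",proj("scene",T(q,np.array(h0))).round(1).tolist(), "obs (256.6,239.1) centroid")
E
```

```text
[ 0.61391281 -0.07160085  0.2638969 ] [ 0.47562377 -0.09050394  0.8639821 ] 0.4263146632076699 [ 0.41631296  0.26494649 -0.4212757   1.46029679  0.1082657   1.44037166
 -1.6150106 ]
grip tank [ 0.         -0.00995508  0.09552094]
grip world [0.61909196 0.03525328 0.09552094]
t mm [   1.1 -107.     3.9] w [-1.000e-03  1.000e-03 -1.568e+00]
t mm [   1.1 -107.     3.9] w [1.000e-03 1.000e-03 1.574e+00]
top [[259.6, 168.5], [297.0, 169.0]] obs ends 258..296 y168.5 ; scene [[275.0, 251.4], [238.7, 229.0]] obs (256.6,239.1) centroid
```

>>> jog_arm(
  increments=[
    {"tx": 0, "ty": -20, "tz": 0, "wx": 0, "wy": 0, "wz": -0.11, "gripper": 0.8},
    {"tx": 0, "ty": -40, "tz": 0, "wx": 0, "wy": 0, "wz": -0.23, "gripper": 0.8},
    {"tx": 0, "ty": -60, "tz": 0, "wx": 0, "wy": 0, "wz": -0.35, "gripper": 0.8},
    {"tx": 0, "ty": -80, "tz": 0, "wx": 0, "wy": 0, "wz": -0.47, "gripper": 0.8},
    {"tx": 0, "ty": -100, "tz": 0, "wx": 0, "wy": 0, "wz": -0.59, "gripper": 0.8},
  ],
)

```text
time: 9.87
position: [0.6183, 0.0292, 0.2633]
tool_rot: [3.02, 0.864, 0.001]
ft_force: [-0.3, 0.2, 0.4]
grip_width: 0.746
grip_force: 0.0
```

>>> jog_arm(
  increments=[
    {"tx": 0, "ty": 0, "tz": 0, "wx": 0, "wy": 0, "wz": -0.12, "gripper": 0.8},
    {"tx": 0, "ty": 0, "tz": 0, "wx": 0, "wy": 0, "wz": -0.24, "gripper": 0.8},
    {"tx": 0, "ty": 0, "tz": 0, "wx": 0, "wy": 0, "wz": -0.36, "gripper": 0.8},
    {"tx": 0, "ty": 0, "tz": 0, "wx": 0, "wy": 0, "wz": -0.48, "gripper": 0.8},
    {"tx": 0, "ty": 0, "tz": 0, "wx": 0, "wy": 0, "wz": -0.6, "gripper": 0.8},
  ],
)

```text
time: 10.28
position: [0.6183, 0.0283, 0.263]
tool_rot: [2.629, 1.719, 0.0]
ft_force: [0.7, -0.4, -0.5]
grip_width: 0.798
grip_force: 0.0
```

>>> jog_arm(
  increments=[
    {"tx": 0, "ty": 0, "tz": 0, "wx": 0, "wy": 0, "wz": -0.12, "gripper": 0.8},
    {"tx": 0, "ty": 0, "tz": 0, "wx": 0, "wy": 0, "wz": -0.24, "gripper": 0.8},
    {"tx": 0, "ty": 0, "tz": 0, "wx": 0, "wy": 0, "wz": -0.35, "gripper": 0.8},
    {"tx": 0, "ty": 0, "tz": 0, "wx": 0, "wy": 0, "wz": -0.38, "gripper": 0.8},
    {"tx": 0, "ty": 0, "tz": 0, "wx": 0, "wy": 0, "wz": -0.38, "gripper": 0.8},
  ],
)

```text
time: 10.7
position: [0.6183, 0.0282, 0.263]
tool_rot: [2.264, 2.178, 0.0]
ft_force: [-0.1, -0.5, 0.3]
grip_width: 0.801
grip_force: 0.0
```

```bash
cat >> h.py <<'E'
QT=[.6195,.0452,0,-.041]
def Rrod(lean): # tool y along tank x (sign as now), tool z down, leaned toward +y by lean (rad)
    a=QT[3]; ex=np.array([np.cos(a),np.sin(a),0]); ey=np.array([-np.sin(a),np.cos(a),0])
    s=ctrl.get_state(); R0=R.from_rotvec(s["tool_rot"]).as_matrix(); f=np.sign(R0[:,1]@ex)
    y=f*ex; z=-(np.cos(lean)*np.array([0,0,1])+np.sin(lean)*ey); return np.c_[np.cross(y,z),y,z]
E
python3 - <<'E'
from h import *
s=ctrl.get_state();print(s["position"],s["ft_force"],s["grip_width"],s["joint_positions"])
delta([.619,.0355,.078],Rrod(0)); print(R.from_rotvec(s["tool_rot"]).as_matrix().round(2))
d=vision.get_image("wrist"); np.save("w4.npy",d,allow_pickle=True)
cv2.imwrite("pics/w4.png",cv2.resize(d["color"],None,fx=1.4,fy=1.4))
th=np.radians(17); foot=np.array([0,.188,.035]); u=np.array([0,-np.cos(th),np.sin(th)]);n=np.array([0,np.sin(th),np.cos(th)])*.01
H=[foot+l*u+sx*np.array([.01,0,0])+n for l in(.16,.27) for sx in(1,-1)]
print("handle top corners",(w2p(d,T(QT,np.array(H)))*1.4).round().tolist())
print("plate tab top",(w2p(d,T(QT,np.array([[.031,-.118,.179],[-.031,-.118,.179]])))*1.4).round().tolist())
E
```

```text
[0.61831849 0.02818106 0.2629597 ] [-0.05028671 -0.47871057  0.3146534 ] 0.8012119492520089 [ 0.44938048  0.30461807 -0.67431056  1.45355349  0.19006081  1.4491529
 -0.26385803]
t mm [  7.4   0.3 185. ] w [0.    0.    0.003]
[[ 0.04  1.    0.  ]
 [ 1.   -0.04 -0.  ]
 [-0.    0.   -1.  ]]
handle top corners [[405.0, 199.0], [378.0, 199.0], [405.0, 352.0], [377.0, 352.0]]
plate tab top [[439.0, 455.0], [343.0, 455.0]]
```

View pics/w4.png

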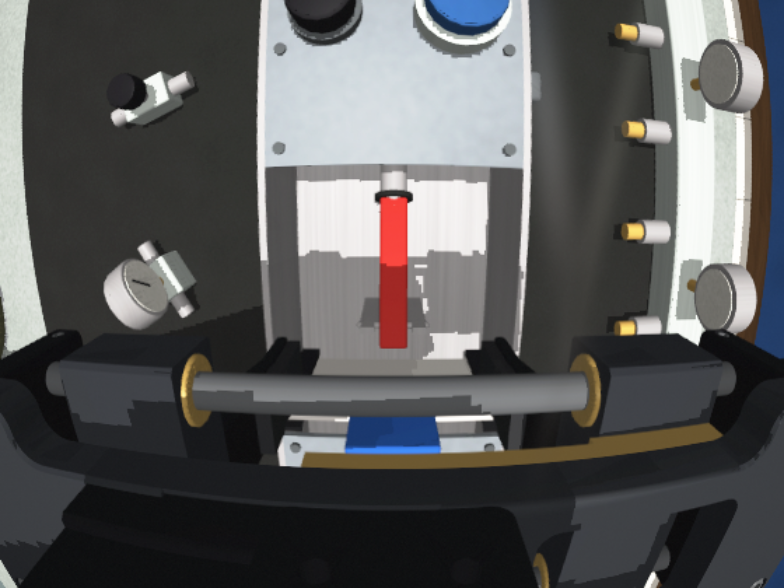

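The wrist picture shows the handle at x 380–407, y 197–349, within 2 mm of the model. The blue tab shows at (393,435), so the plate is standing in its slot.

>>> jog_arm(
  increments=[
    {"tx": 5, "ty": 1, "tz": 35, "wx": 0, "wy": 0, "wz": 0, "gripper": 0.7},
    {"tx": 9, "ty": 1, "tz": 70, "wx": 0, "wy": 0, "wz": 0, "gripper": 0.7},
    {"tx": 9, "ty": 1, "tz": 105, "wx": 0, "wy": 0, "wz": 0, "gripper": 0.7},
    {"tx": 9, "ty": 1, "tz": 130, "wx": 0, "wy": 0, "wz": 0, "gripper": 0.7},
    {"tx": 9, "ty": 1, "tz": 145, "wx": 0, "wy": 0, "wz": 0, "gripper": 0.7},
  ],
)

```text
time: 11.17
position: [0.6176, 0.0369, 0.1141]
tool_rot: [-2.264, -2.174, 0.006]
ft_force: [-0.4, -0.7, -0.2]
grip_width: 0.705
grip_force: 0.0
```

>>> jog_arm(
  increments=[
    {"tx": 0, "ty": 0, "tz": 10, "wx": 0, "wy": 0, "wz": 0, "gripper": 0.6},
    {"tx": 0, "ty": 0, "tz": 20, "wx": 0, "wy": 0, "wz": 0, "gripper": 0.6},
    {"tx": 0, "ty": 0, "tz": 30, "wx": 0, "wy": 0, "wz": 0, "gripper": 0.6},
    {"tx": 0, "ty": 0, "tz": 38, "wx": 0, "wy": 0, "wz": 0, "gripper": 0.6},
    {"tx": 0, "ty": 0, "tz": 38, "wx": 0, "wy": 0, "wz": 0, "gripper": 0.6},
  ],
)

```text
time: 11.58
position: [0.6189, 0.0371, 0.0782]
tool_rot: [-2.264, -2.177, 0.002]
ft_force: [0.5, 0.1, -0.5]
grip_width: 0.601
grip_force: 0.0
```

>>> jog_arm(
  increments=[
    {"tx": 0, "ty": 0, "tz": 0, "wx": 0, "wy": 0, "wz": 0, "gripper": 0.4},
    {"tx": 0, "ty": 0, "tz": 0, "wx": 0, "wy": 0, "wz": 0, "gripper": 0.3},
    {"tx": 0, "ty": 0, "tz": 0, "wx": 0, "wy": 0, "wz": 0, "gripper": 0.2},
    {"tx": 0, "ty": 0, "tz": 0, "wx": 0, "wy": 0, "wz": 0, "gripper": 0.0},
    {"tx": 0, "ty": 0, "tz": 0, "wx": 0, "wy": 0, "wz": 0, "gripper": 0.0},
  ],
  grip_force=58,
)

```text
time: 12.0
position: [0.6199, 0.0373, 0.0801]
tool_rot: [2.264, 2.177, 0.001]
ft_force: [0.1, 0.4, 0.6]
grip_width: 0.311
grip_force: 0.0
```

>>> jog_arm(
  increments=[
    {"tx": 0, "ty": 0, "tz": 0, "wx": 0, "wy": 0, "wz": 0, "gripper": 0.0},
    {"tx": 0, "ty": 0, "tz": 0, "wx": 0, "wy": 0, "wz": 0, "gripper": 0.0},
    {"tx": 0, "ty": 0, "tz": 0, "wx": 0, "wy": 0, "wz": 0, "gripper": 0.0},
    {"tx": 0, "ty": 0, "tz": 0, "wx": 0, "wy": 0, "wz": 0, "gripper": 0.0},
    {"tx": 0, "ty": 0, "tz": 0, "wx": 0, "wy": 0, "wz": 0, "gripper": 0.0},
  ],
)

```text
time: 12.42
position: [0.6196, 0.0373, 0.0798]
tool_rot: [2.264, 2.178, -0.0]
ft_force: [-0.9, 0.0, 3.0]
grip_width: 0.219
grip_force: 58.0
```

```bash
cat > plan.py <<'E'
from h import *
L=.207
def pose(w):
    fy,fz,th=w[0],w[1],np.radians(w[2]); g=np.array([0,fy-L*np.cos(th),fz+L*np.sin(th)]); l=th-np.radians(17)
    Rt=Rrod(l); G=T(QT,g)[0]; return G+.019*Rt[:,2],Rt
W=[(.188,.035,17),(.186,.042,21),(.180,.046,26),(.155,.045,31),(.135,.043,38),(.112,.043,45)]
W+=[(.112-.06*.7071,.043+.06*.7071,45),(.112-.12*.7071,.043+.12*.7071,45),(.045,.19,45),(.069,.220,45)]
if __name__=="__main__":
    print(pose(W[0])[0],ctrl.get_state()["position"])
    for a,b in zip(W,W[1:]):
        pa,Ra=pose(a)
        print(b)
        for k in (.2,.4,.6,.8,1):
            pb,Rb=pose(np.array(a)+k*(np.array(b)-a)); print("   ",(1e3*Ra.T@(pb-pa)).round(1),R.from_matrix(Ra.T@Rb).as_rotvec().round(3))
E
python3 plan.py
```

```text
[0.61909196 0.03525328 0.07652094] [0.61964981 0.03732959 0.07982277]
(0.186, 0.042, 21)
    [ 0.2 -0.  -4.2] [-0.    -0.014 -0.   ]
    [ 0.4 -0.  -8.3] [-0.    -0.028  0.   ]
    [  0.7  -0.  -12.5] [-0.    -0.042 -0.   ]
    [  1.   -0.  -16.6] [-0.    -0.056 -0.   ]
    [  1.4  -0.  -20.7] [-0.   -0.07 -0.  ]
(0.18, 0.046, 26)
    [-0.5  0.  -4.2] [ 0.    -0.017  0.   ]
    [-0.9  0.  -8.3] [ 0.    -0.035  0.   ]
    [ -1.3  -0.  -12.4] [-0.    -0.052 -0.   ]
    [ -1.6   0.  -16.6] [-0.   -0.07 -0.  ]
    [ -1.9   0.  -20.7] [ 0.    -0.087  0.   ]
(0.155, 0.045, 31)
    [-4.2  0.  -2.5] [-0.    -0.017 -0.   ]
    [-8.2  0.  -4.9] [-0.    -0.035  0.   ]
    [-12.3   0.   -7.4] [-0.    -0.052  0.   ]
    [-16.3   0.   -9.8] [-0.   -0.07 -0.  ]
    [-20.2   0.  -12.2] [-0.    -0.087  0.   ]
(0.135, 0.043, 38)
    [-2.7 -0.  -3.5] [ 0.    -0.024 -0.   ]
    [-5.3 -0.  -6.9] [ 0.    -0.049 -0.   ]
    [ -7.8   0.  -10.3] [ 0.    -0.073 -0.   ]
    [-10.1   0.  -13.7] [ 0.    -0.098  0.   ]
    [-12.4  -0.  -17. ] [-0.    -0.122 -0.   ]
(0.112, 0.043, 45)
    [-3.2 -0.  -3.2] [ 0.    
[... 282 characters left out ...]
0. 0.]
    [-34.4  -0.  -10.5] [0. 0. 0.]
    [-45.9   0.  -14. ] [0. 0. 0.]
    [-57.4   0.  -17.5] [0. 0. 0.]
(0.027148000000000005, 0.127852, 45)
    [-11.5  -0.   -3.5] [0. 0. 0.]
    [-23.  -0.  -7.] [0. 0. 0.]
    [-34.4  -0.  -10.5] [0. 0. 0.]
    [-45.9  -0.  -14. ] [0. 0. 0.]
    [-57.4  -0.  -17.5] [0. 0. 0.]
(0.045, 0.19, 45)
    [ -2.7  -0.  -12.7] [0. 0. 0.]
    [ -5.4  -0.  -25.3] [0. 0. 0.]
    [ -8.  -0. -38.] [0. 0. 0.]
    [-10.7   0.  -50.6] [0. 0. 0.]
    [-13.4   0.  -63.3] [0. 0. 0.]
(0.069, 0.22, 45)
    [ 1.4 -0.  -7.6] [0. 0. 0.]
    [  2.8  -0.  -15.1] [0. 0. 0.]
    [  4.3  -0.  -22.7] [0. 0. 0.]
    [  5.7  -0.  -30.2] [0. 0. 0.]
    [  7.1  -0.  -37.8] [0. 0. 0.]
```

>>> jog_arm(
  increments=[
    {"tx": 0, "ty": 0, "tz": -4, "wx": 0, "wy": -0.014, "wz": 0, "gripper": 0},
    {"tx": 0.5, "ty": 0, "tz": -8, "wx": 0, "wy": -0.028, "wz": 0, "gripper": 0},
    {"tx": 0.7, "ty": 0, "tz": -12.5, "wx": 0, "wy": -0.042, "wz": 0, "gripper": 0},
    {"tx": 1, "ty": 0, "tz": -16.5, "wx": 0, "wy": -0.056, "wz": 0, "gripper": 0},
    {"tx": 1.4, "ty": 0, "tz": -20.7, "wx": 0, "wy": -0.07, "wz": 0, "gripper": 0},
  ],
)

```text
time: 12.83
position: [0.6195, 0.0391, 0.1005]
tool_rot: [2.227, 2.143, -0.08]
ft_force: [0.1, -0.3, -1.2]
grip_width: 0.226
grip_force: 58.0
```

>>> jog_arm(
  increments=[
    {"tx": -0.5, "ty": 0, "tz": -4, "wx": 0, "wy": -0.017, "wz": 0, "gripper": 0},
    {"tx": -1, "ty": 0, "tz": -8.3, "wx": 0, "wy": -0.035, "wz": 0, "gripper": 0},
    {"tx": -1.3, "ty": 0, "tz": -12.4, "wx": 0, "wy": -0.052, "wz": 0, "gripper": 0},
    {"tx": -1.6, "ty": 0, "tz": -16.6, "wx": 0, "wy": -0.07, "wz": 0, "gripper": 0},
    {"tx": -1.9, "ty": 0, "tz": -20.7, "wx": 0, "wy": -0.087, "wz": 0, "gripper": 0},
  ],
)

```text
time: 13.25
position: [0.6196, 0.0385, 0.1215]
tool_rot: [2.181, 2.098, -0.173]
ft_force: [0.4, 0.2, -1.8]
grip_width: 0.225
grip_force: 58.0
```

```bash
python3 - <<'E'
from plan import *
s=ctrl.get_state(); print(s["position"],s["ft_force"],s["torque"],s["grip_width"],s["grip_force"]); delta(*pose(W[2]))
e=vision.get_image("scene"); d=vision.get_image("wrist")
a=cv2.resize(e["color"][170:300,200:345],None,fx=3.2,fy=3.2,interpolation=cv2.INTER_CUBIC); b=cv2.resize(d["color"][:300,200:360],None,fx=2,fy=2)
c=np.zeros((600,800,3),np.uint8); c[:a.shape[0],:a.shape[1]]=a; c[:600,480:800]=b; cv2.imwrite("pics/c5.png",c)
fy,fz,th=W[2]; th=np.radians(th); f=np.array([0,fy,fz]);u=np.array([0,-np.cos(th),np.sin(th)])
P=T(QT,np.array([f+.16*u,f+.27*u])); print(((proj("scene",P)-[200,170])*3.2).round().tolist(), ((w2p(d,P)-[200,0])*2+[480,0]).round().tolist())
E
```

```text
[0.61964415 0.03846064 0.12145925] [ 0.36195255  0.15181692 -1.81583652] [ 0.07679873 -0.13495434 -0.05541966] 0.2248301053033607 57.983343712985516
t mm [-1.7 -0.4  3.8] w [0.    0.002 0.002]
[[242.0, 225.0], [131.0, 138.0]] [[636.0, 364.0], [636.0, 776.0]]
```

View pics/c5.png

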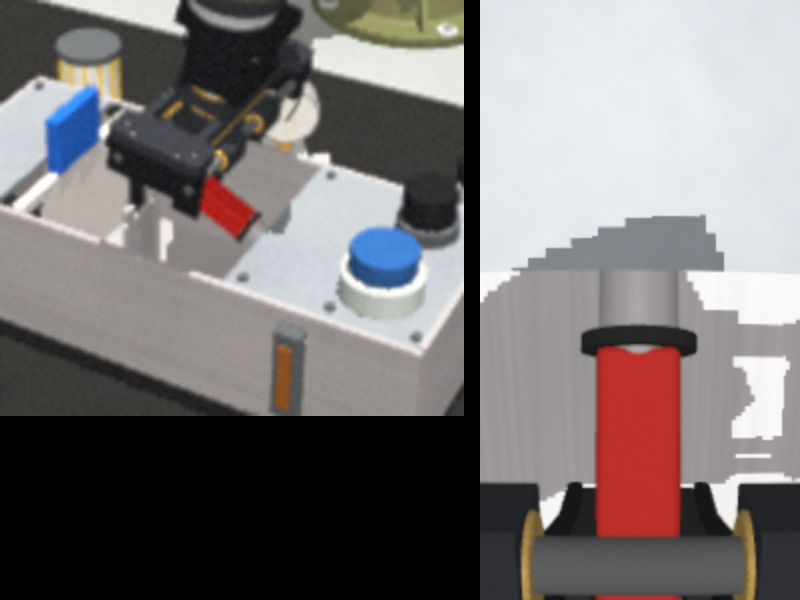

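The picture shows the handle lifted clear of the bracket, its lower end at (242,228) in the scene crop against a prediction of (242,225). There is no slip, and the plate tab stands upright at (75,130).

>>> jog_arm(
  increments=[
    {"tx": -4, "ty": 0, "tz": -2.5, "wx": 0, "wy": -0.017, "wz": 0, "gripper": 0},
    {"tx": -8, "ty": 0, "tz": -5, "wx": 0, "wy": -0.035, "wz": 0, "gripper": 0},
    {"tx": -12, "ty": 0, "tz": -7.5, "wx": 0, "wy": -0.052, "wz": 0, "gripper": 0},
    {"tx": -16, "ty": 0, "tz": -10, "wx": 0, "wy": -0.07, "wz": 0, "gripper": 0},
    {"tx": -20, "ty": 0, "tz": -12, "wx": 0, "wy": -0.087, "wz": 0, "gripper": 0},
  ],
)

```text
time: 13.77
position: [0.619, 0.02, 0.1364]
tool_rot: [2.133, 2.051, -0.263]
ft_force: [0.3, 1.3, -3.3]
grip_width: 0.223
grip_force: 58.0
```

>>> jog_arm(
  increments=[
    {"tx": -2.7, "ty": 0, "tz": -3.5, "wx": 0, "wy": -0.024, "wz": 0, "gripper": 0},
    {"tx": -5.3, "ty": 0, "tz": -7, "wx": 0, "wy": -0.049, "wz": 0, "gripper": 0},
    {"tx": -8, "ty": 0, "tz": -10, "wx": 0, "wy": -0.073, "wz": 0, "gripper": 0},
    {"tx": -10, "ty": 0, "tz": -13.5, "wx": 0, "wy": -0.098, "wz": 0, "gripper": 0},
    {"tx": -12.4, "ty": 0, "tz": -17, "wx": 0, "wy": -0.122, "wz": 0, "gripper": 0},
  ],
)

```text
time: 14.18
position: [0.6186, 0.013, 0.1558]
tool_rot: [2.062, 1.984, -0.384]
ft_force: [-0.2, -0.7, -2.1]
grip_width: 0.223
grip_force: 58.0
```

```bash
python3 - <<'E'
from plan import *
s=ctrl.get_state(); print(s["position"],s["ft_force"],s["torque"],s["joint_positions"]); delta(*pose(W[4])); delta(*pose(W[5]))
E
```

```text
[0.61861387 0.01295646 0.15582584] [-0.21813397 -0.74495038 -2.13586096] [ 0.43359365 -0.11574198 -0.04463986] [ 0.17963311  0.41618514 -0.57575525  1.57365249  0.56653686  1.40639161
 -0.56147947]
t mm [-1.4 -0.4  3.9] w [0.001 0.002 0.002]
t mm [-16.3  -0.5 -11.7] w [ 0.001 -0.121  0.002]
```

>>> jog_arm(
  increments=[
    {"tx": -3.5, "ty": 0, "tz": -2, "wx": 0, "wy": -0.024, "wz": 0, "gripper": 0},
    {"tx": -7, "ty": 0, "tz": -4.5, "wx": 0, "wy": -0.049, "wz": 0, "gripper": 0},
    {"tx": -10.5, "ty": 0, "tz": -7, "wx": 0, "wy": -0.073, "wz": 0, "gripper": 0},
    {"tx": -13.5, "ty": 0, "tz": -9.5, "wx": 0, "wy": -0.098, "wz": 0, "gripper": 0},
    {"tx": -16, "ty": 0, "tz": -12.5, "wx": 0, "wy": -0.122, "wz": 0, "gripper": 0},
  ],
)

```text
time: 14.6
position: [0.6182, 0.0017, 0.1731]
tool_rot: [1.989, 1.912, -0.498]
ft_force: [-0.4, -0.1, -1.5]
grip_width: 0.225
grip_force: 58.0
```

>>> jog_arm(
  increments=[
    {"tx": 0, "ty": 0, "tz": 0, "wx": 0, "wy": 0, "wz": 0, "gripper": 0},
    {"tx": 0, "ty": 0, "tz": 0, "wx": 0, "wy": 0, "wz": 0, "gripper": 0},
    {"tx": 0, "ty": 0, "tz": 0, "wx": 0, "wy": 0, "wz": 0, "gripper": 0},
    {"tx": 0, "ty": 0, "tz": 0, "wx": 0, "wy": 0, "wz": 0, "gripper": 0},
    {"tx": 0, "ty": 0, "tz": 0, "wx": 0, "wy": 0, "wz": 0, "gripper": 0},
  ],
)

```text
time: 15.02
position: [0.6182, 0.0016, 0.1728]
tool_rot: [1.991, 1.913, -0.496]
ft_force: [0.1, 0.2, -2.5]
grip_width: 0.223
grip_force: 58.0
```

```bash
python3 - <<'E'
from plan import *
s=ctrl.get_state(); print(s["position"],s["ft_force"],s["torque"],s["joint_positions"]); delta(*pose(W[5]))
e=vision.get_image("scene"); d=vision.get_image("wrist")
a=cv2.resize(e["color"][170:300,200:345],None,fx=3.2,fy=3.2,interpolation=cv2.INTER_CUBIC); b=cv2.resize(d["color"][:300,200:360],None,fx=2,fy=2)
c=np.zeros((600,800,3),np.uint8); c[:a.shape[0],:a.shape[1]]=a; c[:600,480:800]=b; cv2.imwrite("pics/c6.png",c)
fy,fz,th=W[5]; th=np.radians(th); f=np.array([0,fy,fz]);u=np.array([0,-np.cos(th),np.sin(th)])
P=T(QT,np.array([f+.16*u,f+.27*u])); print(((proj("scene",P)-[200,170])*3.2).round().tolist(), ((w2p(d,P)-[200,0])*2+[480,0]).round().tolist())
E
```

```text
[0.61818203 0.00159159 0.17284182] [ 0.09233029  0.1831502  -2.51361079] [ 0.65511667 -0.11130901  0.01589452] [ 0.11558776  0.43091391 -0.55451583  1.55296658  0.65708334  1.48989186
 -0.60915029]
t mm [ 0.4 -0.5  0.1] w [ 0.001 -0.001  0.001]
[[200.0, 169.0], [111.0, 55.0]] [[637.0, 355.0], [637.0, 781.0]]
```

View pics/c6.png

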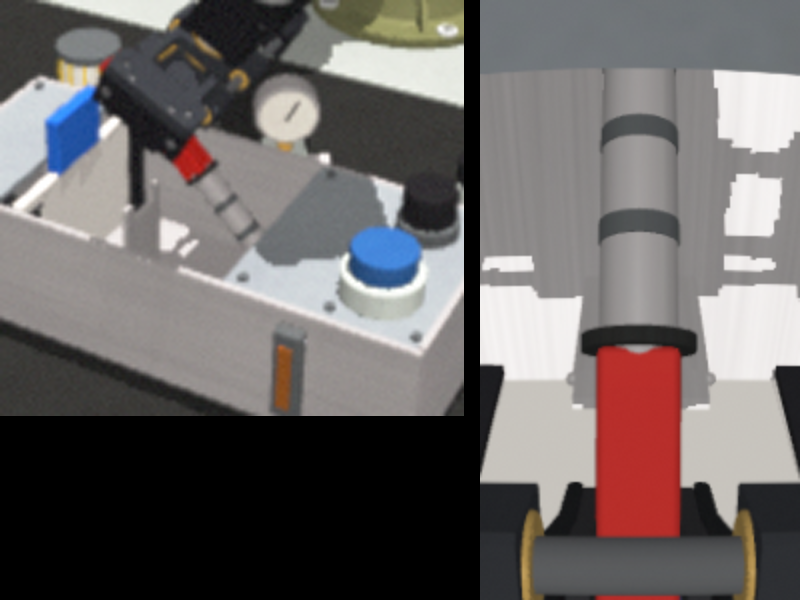

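The picture shows the rod at about 45° with its tube passing under the cover edge. The handle end sits at the same wrist pixel row (347), so there is no slip, and the force equals the rod's weight. Next I pull along the rod's axis.

>>> jog_arm(
  increments=[
    {"tx": -11.5, "ty": 0, "tz": -3.5, "wx": 0, "wy": 0, "wz": 0, "gripper": 0},
    {"tx": -23, "ty": 0, "tz": -7, "wx": 0, "wy": 0, "wz": 0, "gripper": 0},
    {"tx": -34.5, "ty": 0, "tz": -10.5, "wx": 0, "wy": 0, "wz": 0, "gripper": 0},
    {"tx": -46, "ty": 0, "tz": -14, "wx": 0, "wy": 0, "wz": 0, "gripper": 0},
    {"tx": -57.5, "ty": 0, "tz": -17.5, "wx": 0, "wy": 0, "wz": 0, "gripper": 0},
  ],
)

```text
time: 15.53
position: [0.6166, -0.0421, 0.2169]
tool_rot: [1.991, 1.912, -0.495]
ft_force: [0.8, 0.2, -2.8]
grip_width: 0.226
grip_force: 58.0
```

>>> jog_arm(
  increments=[
    {"tx": -11.5, "ty": 0, "tz": -3.5, "wx": 0, "wy": 0, "wz": 0, "gripper": 0},
    {"tx": -23, "ty": 0, "tz": -7, "wx": 0, "wy": 0, "wz": 0, "gripper": 0},
    {"tx": -34.5, "ty": 0, "tz": -10.5, "wx": 0, "wy": 0, "wz": 0, "gripper": 0},
    {"tx": -46, "ty": 0, "tz": -14, "wx": 0, "wy": 0, "wz": 0, "gripper": 0},
    {"tx": -57.5, "ty": 0, "tz": -17.5, "wx": 0, "wy": 0, "wz": 0, "gripper": 0},
  ],
)

```text
time: 15.95
position: [0.6148, -0.084, 0.2586]
tool_rot: [1.99, 1.914, -0.495]
ft_force: [0.2, 0.1, -2.3]
grip_width: 0.226
grip_force: 58.0
```

>>> jog_arm(
  increments=[
    {"tx": -2.7, "ty": 0, "tz": -12.5, "wx": 0, "wy": 0, "wz": 0, "gripper": 0},
    {"tx": -5.4, "ty": 0, "tz": -25, "wx": 0, "wy": 0, "wz": 0, "gripper": 0},
    {"tx": -8, "ty": 0, "tz": -38, "wx": 0, "wy": 0, "wz": 0, "gripper": 0},
    {"tx": -10.7, "ty": 0, "tz": -50.5, "wx": 0, "wy": 0, "wz": 0, "gripper": 0},
    {"tx": -13.4, "ty": 0, "tz": -63, "wx": 0, "wy": 0, "wz": 0, "gripper": 0},
  ],
)

```text
time: 16.37
position: [0.6158, -0.0637, 0.3211]
tool_rot: [1.988, 1.916, -0.494]
ft_force: [0.3, -0.4, -2.4]
grip_width: 0.223
grip_force: 58.0
```

>>> jog_arm(
  increments=[
    {"tx": 1.4, "ty": 0, "tz": -7.5, "wx": 0, "wy": 0, "wz": 0, "gripper": 0},
    {"tx": 2.8, "ty": 0, "tz": -15, "wx": 0, "wy": 0, "wz": 0, "gripper": 0},
    {"tx": 4.3, "ty": 0, "tz": -23, "wx": 0, "wy": 0, "wz": 0, "gripper": 0},
    {"tx": 5.7, "ty": 0, "tz": -31, "wx": 0, "wy": 0, "wz": 0, "gripper": 0},
    {"tx": 7, "ty": 0, "tz": -38, "wx": 0, "wy": 0, "wz": 0, "gripper": 0},
  ],
)

```text
time: 16.78
position: [0.6165, -0.0406, 0.3502]
tool_rot: [1.99, 1.915, -0.496]
ft_force: [-0.5, -0.5, -2.1]
grip_width: 0.221
grip_force: 58.0
```

>>> jog_arm(
  increments=[
    {"tx": 0, "ty": 0, "tz": 0, "wx": 0, "wy": 0, "wz": 0, "gripper": 0},
    {"tx": 0, "ty": 0, "tz": 0, "wx": 0, "wy": 0, "wz": 0, "gripper": 0},
    {"tx": 0, "ty": 0, "tz": 0, "wx": 0, "wy": 0, "wz": 0, "gripper": 0},
    {"tx": 0, "ty": 0, "tz": 0, "wx": 0, "wy": 0, "wz": 0, "gripper": 0},
    {"tx": 0, "ty": 0, "tz": 0, "wx": 0, "wy": 0, "wz": 0, "gripper": 0},
  ],
)

```text
time: 17.2
position: [0.6163, -0.0419, 0.3495]
tool_rot: [1.991, 1.913, -0.497]
ft_force: [0.2, -0.7, -1.1]
grip_width: 0.22
grip_force: 58.0
```

```bash
python3 - <<'E'
from plan import *
s=ctrl.get_state(); print(s["position"],s["ft_force"],s["torque"],abs(s["qd"]).max(),s["grip_force"]); delta(*pose(W[-1]))
e=vision.get_image("scene"); d=vision.get_image("top")
a=cv2.resize(e["color"][80:330,130:380],(400,400)); b=cv2.resize(d["color"][80:280,180:380],(400,400)); cv2.imwrite("pics/c7.png",np.hstack([a,b]))
fy,fz,th=W[-1]; th=np.radians(th); f=np.array([0,fy,fz]);u=np.array([0,-np.cos(th),np.sin(th)])
P=T(QT,np.array([f,f+.13*u,f+.27*u])); print(((proj("scene",P)-[130,80])*1.6).round().tolist(), ((proj("top",P)-[180,80])*2+[400,0]).round().tolist())
E
```

```text
[ 0.61634034 -0.04191583  0.34946941] [ 0.17800688 -0.66449897 -1.10149365] [ 0.62786016 -0.12675202  0.0118515 ] 0.002094432608713416 57.98353113234043
t mm [ 0.7 -0.4 -0.5] w [-0.    -0.     0.002]
[[255.0, 205.0], [200.0, 133.0], [138.0, 54.0]] [[526.0, 155.0], [598.0, 144.0], [690.0, 130.0]]
```

View pics/c7.png

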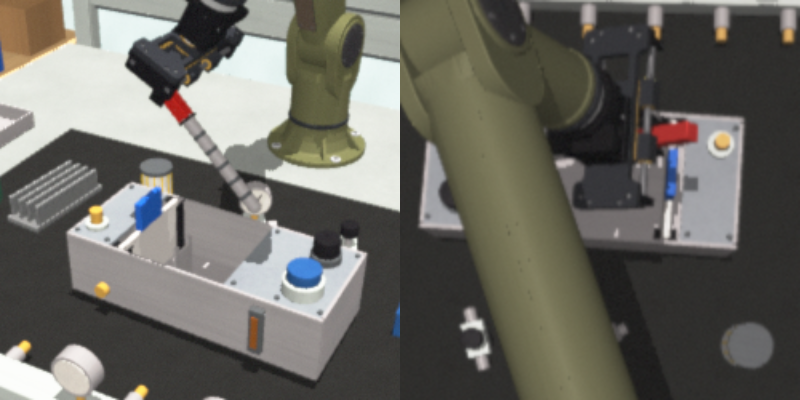

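The picture shows the rod held at 45° well above the rim, with its foot at (255,207) as predicted. The plate is down in the slot with its tab upright at (148,208), and the bystanders in view look undisturbed.

```bash
python3 -c "
from bench import ctrl; print(ctrl.close_job())"
```

```text
the job is handed in; nothing more can be done
None
```

I handed the job in at about 17 s. The partition plate is released and fully down in the guide slot, and the rod is held at rest at about 45° over the hatch, its lowest point about 80 mm above the rim.

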